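# Close a perfusion chamber on its dowels and hold it shut for clipping

### The job

Set the lower half of the perfusion chamber (the metal block with the two dowels, dowels up) gently, without dropping it, on the narrow raised stand, centred and square across it so that both ends overhang equally, and let go of it. Then fit the upper half over the dowels, fully home face to face, and press it down firmly, with a push of about 15 N. Finish while still gripping the upper half and pressing, so that I can slide the spring clips on; leave the clips and everything else on the bench where they are.

Things in the scene. Friction and masses are not known exactly. Their poses are not given: they have to be found in the camera images.
- stand: steel stand fixed to the bench: foot plate 90 (x) x 100 (y) x 8 mm, in its middle one narrow column, 46 mm along x and only 30 mm along y, flat rubber top 40 mm above the bench. Origin on the bench under the column, z up. The lower half goes across it, its long y axis along the stand's y, each end overhanging 35 mm
- stand_top (a point): middle of the stand's flat rubber top, 40 mm above the bench
- lower_half: aluminium block 50 (x) x 100 (y) x 16 mm lying on the bench, dark seal and window in its top face, two upright 6 mm steel dowels at y = +38 and -38 mm, x = 0, 12 mm tall, tips tapered over the last 3.5 mm. Origin: centre of the underside, z up. About 0.21 kg. Same if turned half round. Grasp from above across the 50 mm width between the dowels
- upper_half: grey plastic block 50 (x) x 100 (y) x 18 mm lying right way up on the bench; 7.6 mm through bores at y = +38 and -38 mm, x = 0, window opening 24 x 28 mm, two hose ports at y = +20.5 and -20.5 mm, 13 mm above its top. Origin: centre of the underside, z up; home, it is 16 mm above the lower half's. About 0.14 kg. Same if turned half round. Grasp across the 50 mm width between the ports
- clip_a: loose stainless spring clip, a U 37 mm wide, 26 mm deep and 22 mm high standing on its edge near the stand; kept for later, not to be used; origin under the middle of its closed side
- clip_b: a second spring clip like clip_a, also left alone
- dishes: two closed culture dishes, one on the other, 61 mm across and 32 mm high together; bystander; origin under its centre
- oil_bottle: small amber dropper bottle, 28 mm across, 58 mm high; bystander; origin under its centre
- slide_box: closed white box of slides, 86 x 34 x 34 mm; bystander; origin under its centre
- driver: screwdriver with a black handle, 160 mm long, lying on the bench; bystander; origin under its middle
Mind the look-alikes: they are no part of the job. What is shaped like the upper_half but blue or orange is not meant.

How it is judged:
By the outcome, as a careful person would: the job done as asked, in the order asked, and still so for the second after the job is handed in, while the arm keeps its last pose, push and grip.
It also fails if it takes over 64 s, if anything falls off the work surface, if the arm or the gripper's body presses on something with over 40 N, if the wrist force passes 120 N, or if a joint passes its speed limit or range.

### The arm

A 6-joint arm with a two-finger parallel gripper is mounted at the origin on the work surface. World frame = base frame: x ahead of the robot, y to its left, z up, the work surface at z = 0. Lengths are in m, angles in rad, forces in N, time in s.
With the tool pointing down it reaches from about 0.3 to 0.775 m from the base axis. Payload 14.6 kg.
Tool frame: the origin (TCP) lies midway between the tips of the shut fingers; the grasp point (between the pads) lies 19 mm behind it (ctrl.pinch_z is the distance from the TCP to the grasp point, in m); z points along the fingers, y is the line along which they close (so a half turn about z gives the same grasp; the last joint's range is limited). The gripper opens to 85 mm and grips with 20 to 120 N. Pads are 22 mm wide; open, the fingers measure 114 mm over their backs; the gripper's body (76 mm by 85 mm) begins 54 mm behind the grasp point. The pads swing forward as they close: fully open they stand 13 mm farther back than shut.
Start: joints at [1.058, 0.3, 1.521, -0, 1.321, -0.067], TCP at [0.237, 0.496, 0.231] pointing down, gripper open.
Joint ranges: [-3.03, 3.03], [-0.79, 2.21], [0.23, 2.52], [-1.04, 4.18], [0, 3.07], [-2.55, 2.55]. Speed limits (rad/s): [2.22, 2.22, 2.57, 3.14, 3.14, 3.14].

### API

Orientations are given as a unit quaternion [w, x, y, z].
In Python, from cell import get_state, imaging, job, finder, ctrl gives the robot as it stands.
- The arm moves only by the tool arm_command, never from a script. Its argument "motion" is a list that holds one entry, the list of rows, each a list of 7 numbers: the finger opening in mm, from 0 to 85.4, then the shift along the tool's x, y, z in mm, then the turn, a rotation vector about the tool's x, y, z in rad. In form: [[[grip, dx, dy, dz, ax, ay, az], ...]]. A call has 1 to 8 rows; each row shifts and turns the commanded pose from where the row before left it, along the tool's axes as they then stand; what a row does not reach is not made up. A row lasts 1/12 s, in which the tool goes at most 41.7 mm and 7.16 degrees, less where a joint would pass 70% of its speed; a pose out of reach is approached as far as the arm can. A call with a gripper value outside its range is refused whole. The fingers move at their own pace and stop on an object; "squeeze" is the grip in N (left out, the last holds). Time passes only in rows, so rows that do not move let the fingers close. It gives the time, the measured TCP pose, the force, the opening and the grip force at its end, in the units of the state.
- get_state(): the state, without advancing time (a new reading comes with each control period).
- imaging.grab_frame(name): name is "scene" or "top"; returns the picture (400x640x3 uint8, blue, green, red); there is no depth.
- imaging.camera_model(name): a dict with "K" (3x3 intrinsics, pixels), "R" (3x3) and "t" (3): a world point X has camera coordinates R X + t. Camera axes: x right, y down, z forward; pixel columns grow to the right and rows downward; lengths in m; the calibration is good to about 2 mm. A picture is of the moment at which its call begins. camera_model takes no time and is no camera call.
- job.finish_job(): hands the job in; it is judged then, once.
Trained networks look in the newest picture that a camera, given by its name, has taken for a name from the list of things; names that differ only in an ending like _2 or _b are one class to them, and where a whole thing is asked for, a point or a joint stands for the part that bears it (a point fixed in the world has none). Each returns a list of dicts, best first, with "score" (0 to 1); they miss things now and then, are a little off and sometimes report something else, mostly with a low value. They report only what shows in the picture. A call takes as long as a camera call. They do not tell look-alikes from the thing itself.
- finder.look_for(camera, label): "centre" ([x, y, z] in m, in the coordinates of the camera as it stood for that picture, good to about 4 mm: the middle of the surface that is visible of it).
- finder.trace(camera, label): "region" (400x640 bool, what is visible of it).
The state is a dict: "time": time; "joint_pos": joint angles; "qvel": joint speeds; "joint_efforts": joint torques, N m; "eef_pos": TCP position; "orientation": TCP orientation; "contact_force": force on the tool from outside, world axes, zero at the start; "moment": the same for the moment, N m; "gripper_width": opening from 0.0 (shut) to 1.0 (fully open); "gripper_force": force on a finger pad.
Only numpy, scipy, OpenCV 4.12 (cv2) and the standard library are available. Lean on these libraries where they do the work, as an engineer would, in place of code of your own. Each camera call takes 0.05 s, during which the arm holds its last target. There are 200 camera calls.

## Working session

There is one attempt and no reset: what is moved stays moved. The work goes in short steps, Python scripts to look and compute and a tool call to move; the robot and the scene stay as the last step left them, time stands still between calls to the robot, and variables do not carry over. Pictures are saved under pics/ and viewed, at most 10 in all, crops included, and the job is handed in when it is done.

Besides the shell and the picture viewer there is one more tool, called after "Emit:" as name(argument=value, ...), one argument or row to a line, values as JSON. arm_command: Moves the arm, as the interface text tells. Its arguments: {"type":"object","properties":{"motion":{"type":"array","items":{"type":"array","items":{"type":"array","items":{"type":"number"}}}},"squeeze":{"type":"number"}},"required":["motion"]}

```bash
ls; mkdir -p pics; cat > h.py <<'E'
import numpy as np, cv2
from cell import get_state, imaging, job, finder, ctrl
def snap(c,name):
    im=imaging.grab_frame(c); cv2.imwrite(f'pics/{name}.png',im); return im
def ray(c,uv):
    m=imaging.camera_model(c);K,R,t=[np.array(m[k]) for k in 'KRt']
    d=R.T@np.linalg.solve(K,[uv[0],uv[1],1.]); return -R.T@t,d
def onz(c,uv,z):
    o,d=ray(c,uv); return o+d*(z-o[2])/d[2]
def proj(c,X):
    m=imaging.camera_model(c);K,R,t=[np.array(m[k]) for k in 'KRt']
    p=K@(R@np.array(X)+t); return p[:2]/p[2]
def toW(c,x):
    m=imaging.camera_model(c); return np.array(m['R']).T@(np.array(x)-np.array(m['t']))
def tri(c1,u1,c2,u2):
    o1,d1=ray(c1,u1);o2,d2=ray(c2,u2)
    s=np.linalg.lstsq(np.c_[d1,-d2],o2-o1,rcond=None)[0]
    a,b=o1+s[0]*d1,o2+s[1]*d2; return (a+b)/2,np.linalg.norm(a-b)
E
python3 - <<'E'
from h import *
a=snap('scene','s0');b=snap('top','t0')
s=get_state();print(s['time'],s['eef_pos'],s['orientation'],ctrl.pinch_z)
for c in('scene','top'):
    m=imaging.camera_model(c);print(c,np.round(-np.array(m['R']).T@m['t'],3),np.round(m['R'],2).tolist(),np.round(m['K'],0).tolist())
    for n in('stand','lower_half','upper_half'):
        for r in finder.look_for(c,n)[:4]:
            w=toW(c,r['centre']);print(c,n,round(r['score'],2),w.round(3),proj(c,w).round())
E
```

```text
pics
0.1 [0.23706619 0.49606152 0.2307751 ] [-1.51679062e-04  2.21082080e-01  9.75255068e-01 -4.92348887e-04] 0.0187
scene [0.852 0.646 0.63 ] [[-0.87, 0.49, -0.02], [0.33, 0.56, -0.76], [-0.36, -0.67, -0.65]] [[381.0, 0.0, 318.0], [0.0, 381.0, 199.0], [0.0, 0.0, 1.0]]
scene stand 0.98 [ 0.506 -0.025  0.011] [311. 191.]
scene lower_half 0.94 [ 0.547 -0.226  0.018] [265. 155.]
scene upper_half 0.8 [0.404 0.421 0.018] [474. 301.]
scene upper_half 0.71 [0.471 0.282 0.019] [398. 265.]
scene upper_half 0.71 [0.56  0.175 0.018] [334. 248.]
scene upper_half 0.63 [0.583 0.368 0.019] [378. 322.]
top [0.337 0.056 1.36 ] [[-0.03, -1.0, -0.02], [-0.99, 0.03, -0.13], [0.13, 0.01, -0.99]] [[472.0, 0.0, 306.0], [0.0, 472.0, 201.0], [0.0, 0.0, 1.0]]
top stand 0.75 [ 0.482 -0.037  0.009] [345. 210.]
top lower_half 0.69 [ 0.544 -0.24   0.015] [415. 186.]
top upper_half 0.96 [0.553 0.167 0.02 ] [273. 187.]
top upper_half 0.65 [0.406 0.416 0.019] [187. 240.]
top upper_half 0.6 [0.578 0.364 0.019] [205. 181.]
top upper_half 0.55 [0.463 0.28  0.016] [235. 219.]
```

View pics/s0.png

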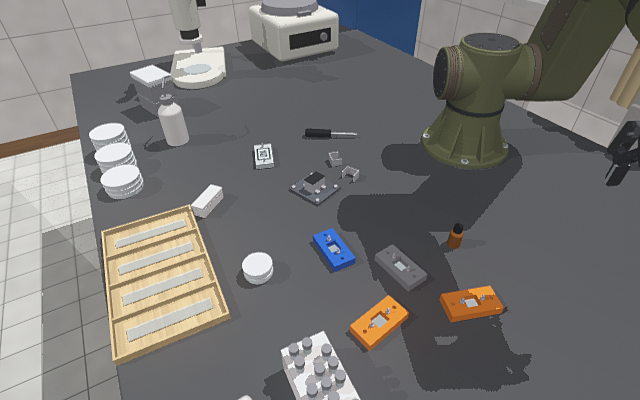

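View pics/t0.png

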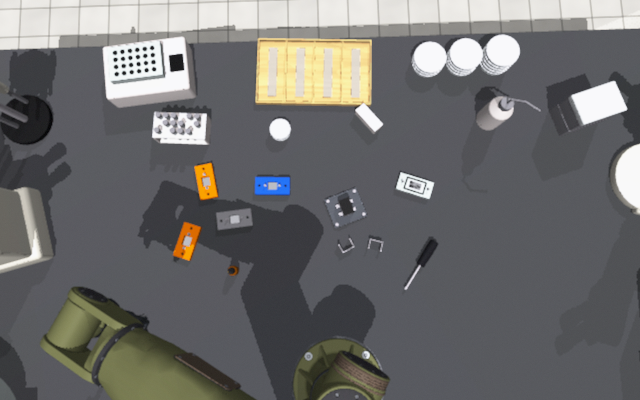

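The pictures show the lower half (white-silver with dowels) at scene (263,155) / top (415,186), the stand at (315,187) / (345,208), and the clips beside it at (335,158) and (350,173).

Possible upper halves (scene / top pixels):
- Grey: (401,266) / (235,219)
- Blue: (334,248) / (272,186)
- Orange 1: (378,322) / (205,181)
- Orange 2: (472,303) / (187,241)

I choose the grey one and will check it in a crop.

```bash
cat >> h.py <<'E'
from scipy.optimize import minimize
S=4
def box(lx,ly,z0,z1,y0=0): return np.array([[a*lx/2,y0+b*ly/2,z] for a in(-1,1) for b in(-1,1) for z in(z0,z1)])
MODEL={'lower_half':[box(.05,.1,0,.016)]+[box(.006,.006,.016,.028,y) for y in(.038,-.038)],
 'upper_half':[box(.05,.1,0,.018)]+[box(.007,.007,.018,.031,y) for y in(.0205,-.0205)],
 'stand':[box(.09,.1,0,.008),box(.046,.03,0,.04)]}
def pts(p,B):
    c,s=np.cos(p[3]),np.sin(p[3]); return B@np.array([[c,s,0],[-s,c,0],[0,0,1]])+[p[0],p[1],p[2]]
def render(cam,n,p,win):
    x0,y0,w,h=win; im=np.zeros((h*S,w*S),np.uint8)
    for B in MODEL[n]:
        q=np.array([proj(cam,X) for X in pts(p,B)]); q=((q+.5-[x0,y0])*S*16-8).astype(np.int32)
        cv2.fillConvexPoly(im,cv2.convexHull(q),255,cv2.LINE_AA,4)
    return cv2.resize(im,(w,h),interpolation=cv2.INTER_AREA)/255.
def region(cam,n,near):
    rs=finder.trace(cam,n); return min(rs,key=lambda r:np.linalg.norm(np.argwhere(r['region']).mean(0)[::-1]-near))['region']
def fit(n,masks,p0,cams=('scene','top'),fixz=False):
    wins={}
    for c in cams:
        ij=np.argwhere(masks[c]);a=ij.min(0)-12;b=ij.max(0)+12;wins[c]=(a[1],a[0],b[1]-a[1],b[0]-a[0])
    def cost(v,cs=cams):
        p=np.array(p0)+v*[.005,.005,.005,.1]
        if fixz:p[2]=p0[2]
        e=0
        for c in cs:
            x,y,w,h=wins[c];m=masks[c][y:y+h,x:x+w].astype(float)
            e+=np.abs(render(c,n,p,wins[c])-m).sum()/m.sum()
        return e
    best=None
    for y in(-.6,0,.6):
        sx=np.vstack([[0,0,0,y*10*.3]]+[[0,0,0,y*10*.3]+r for r in np.eye(4)])
        r=minimize(cost,sx[0],method='Nelder-Mead',options=dict(initial_simplex=sx,maxfev=220,xatol=.01,fatol=1e-4))
        if best is None or r.fun<best.fun:best=r
    p=np.array(p0)+best.x*[.005,.005,.005,.1]
    if fixz:p[2]=p0[2]
    return p,best.fun
E
cat > m.py <<'E'
from h import *
ims={c:imaging.grab_frame(c) for c in('scene','top')}
T={'lower_half':((.546,-.235),{'scene':(263,155),'top':(415,186)},1.5),
'upper_half':((.467,.281),{'scene':(401,266),'top':(235,219)},0.),
'stand':((.505,-.03),{'scene':(315,187),'top':(345,208)},.3)}
big=[]
for n,(xy,near,yaw) in T.items():
    M={c:region(c,n,near[c]) for c in near}
    for fz in(False,True):
        p,e=fit(n,M,[*xy,0,yaw],fixz=fz);print(n,'fixz' if fz else 'free',p.round(4),round(e,3))
    for c in near:
        q,e1=fit(n,M,[*xy,0,yaw],cams=(c,),fixz=True);print('   ',c,q.round(4),round(e1,3))
        u,v=map(int,near[c]);k=ims[c][v-28:v+28,u-32:u+32];k=cv2.resize(k,None,fx=6,fy=6,interpolation=cv2.INTER_CUBIC)[:290,:266*2]
        k=cv2.resize(ims[c][v-28:v+28,u-32:u+32],(256,224),interpolation=cv2.INTER_CUBIC)
        for B in MODEL[n]:
            Q=np.array([proj(c,X) for X in pts(p,B)]);h=cv2.convexHull(((Q+.5-[u-32,v-28])*4).astype(np.int32))
            cv2.polylines(k,[h],True,(0,255,0),1)
        big.append(k)
cv2.imwrite('pics/fit0.png',np.vstack([np.hstack(big[0::2]),np.hstack(big[1::2])]))
E
time python3 m.py
```

```text
Traceback (most recent call last):
  File "m.py", line 10, in <module>
    p,e=fit(n,M,[*xy,0,yaw],fixz=fz);print(n,'fixz' if fz else 'free',p.round(4),round(e,3))
        ~~~^^^^^^^^^^^^^^^^^^^^^^^^^
  File "h.py", line 50, in fit
    r=minimize(cost,sx[0],method='Nelder-Mead',options=dict(initial_simplex=sx,maxfev=220,xatol=.01,fatol=1e-4))
  File "h.py", line 45, in cost
    e+=np.abs(render(c,n,p,wins[c])-m).sum()/m.sum()
              ~~~~~~^^^^^^^^^^^^^^^
  File "h.py", line 30, in render
    q=np.array([proj(cam,X) for X in pts(p,B)]); q=((q+.5-[x0,y0])*S*16-8).astype(np.int32)
                ~~~~^^^^^^^
  File "h.py", line 11, in proj
    m=imaging.camera_model(c);K,R,t=[np.array(m[k]) for k in 'KRt']
ValueError: time passes only in moves, steps and waits

real	0m11.543s
user	0m4.191s
sys	0m0.506s
```

```bash
python3 - <<'E'
s=open('h.py').read()
s=s.replace("imaging.camera_model(c)","cm(c)").replace("def snap","import functools\n@functools.cache\ndef cm(c): return imaging.camera_model(c)\ndef snap",1)
open('h.py','w').write(s)
E
time python3 m.py; python3 -c "
from h import *
print(get_state()['time'])"
```

```text
lower_half free [ 5.4660e-01 -2.4250e-01 -1.6000e-03  2.8011e+00] 0.192
lower_half fixz [ 0.5469 -0.2413  0.      2.7994] 0.2
    scene [ 0.5475 -0.2405  0.      2.813 ] 0.085
    top [ 0.5467 -0.2421  0.      2.7718] 0.105
upper_half free [ 0.4635  0.2794 -0.0033  0.0959] 0.215
upper_half fixz [0.4651 0.2811 0.     0.0868] 0.232
    scene [0.4655 0.2813 0.     0.0956] 0.04
    top [0.4639 0.2794 0.     0.0558] 0.183
stand free [ 0.4889 -0.0405 -0.0016  0.3232] 0.131
stand fixz [ 0.4892 -0.0397  0.      0.3237] 0.139
    scene [ 0.4896 -0.039   0.      0.3217] 0.058
    top [ 0.4891 -0.0404  0.      0.3157] 0.077
1.0
real	0m12.824s
user	0m6.815s
sys	0m0.232s
```

View pics/fit0.png

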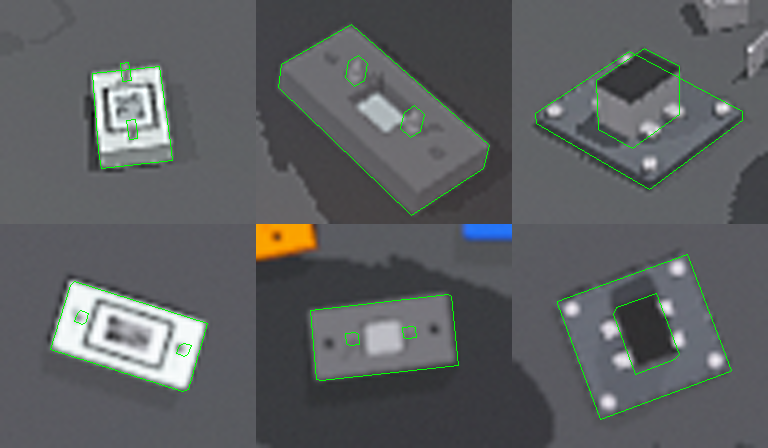

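The overlays match in both views: silver lower half, grey upper half with ports at ±20 mm, and the stand with its black rubber top. The grey choice is confirmed. Next I work out the move to the lower half.

```bash
cat > go.py <<'E'
import sys; from h import *
from scipy.spatial.transform import Rotation as Ro
# target x y z angle(of tool y in world)
x,y,z,a=map(float,sys.argv[1:5]); s=get_state()
R=Ro.from_quat(np.roll(s['orientation'],-1)).as_matrix(); p=np.array(s['eef_pos'])
yy=R[:,1]; cur=np.arctan2(yy[1],yy[0]); d=(a-cur+np.pi/2)%np.pi-np.pi/2
if len(sys.argv)>5: d+=float(sys.argv[5])*np.pi
Rt=np.array([[np.sin(a),np.cos(a),0],[-np.cos(a),np.sin(a),0],[0,0,-1]])  # x,y,z axes of tool, down
Rt=Ro.from_rotvec([0,0,d]).as_matrix()@np.array([[np.sin(cur),np.cos(cur),0],[-np.cos(cur),np.sin(cur),0],[0,0,-1]])
D=np.array([x,y,z])-p
print('t',s['time'],'tcp',p.round(4),'ang',cur.round(4),'tilt',R[:,2].round(4),'q',np.round(s['joint_pos'],2))
print('turn, then shift: rotvec',(Ro.from_matrix(R.T@Rt).as_rotvec()).round(4),'shift mm',(Rt.T@D*1000).round(2))
print('F',np.round(s['contact_force'],2),'w',round(s['gripper_width']*85.4,2),'gf',s['gripper_force'])
E
python3 go.py .547 -.2415 .1 -.342
```

```text
t 1.0 tcp [0.2371 0.4962 0.2313] ang 1.125 tilt [ 0. -0. -1.] q [ 1.06  0.3   1.52 -0.    1.32 -0.07]Traceback (most recent call last):
  File "go.py", line 12, in <module>
    print('turn, then shift: rotvec',(Ro.from_matrix(R.T@Rt).as_rotvec()).round(4),'shift mm',(Rt.T@D*1000).round(2))
                                      ~~~~~~~~~~~~~~^^^^^^^^
  File "scipy/spatial/transform/_rotation.pyx", line 1143, in scipy.spatial.transform._rotation.Rotation.from_matrix
ValueError: Non-positive determinant (left-handed or null coordinate frame) in rotation matrix 0: [[-1.03566352e-01 -9.94622546e-01  4.34660762e-05]
 [-9.94622547e-01  1.03566352e-01 -1.93054932e-06]
 [ 2.58145505e-06  4.34322793e-05  9.99999999e-01]].
```

```bash
sed -i '/^Rt=np.array/d; s/\[\[np.sin(cur),np.cos(cur),0\],\[-np.cos(cur),np.sin(cur),0\]/[[-np.sin(cur),np.cos(cur),0],[np.cos(cur),np.sin(cur),0]/' go.py
python3 go.py .547 -.2415 .1 -.342;python3 go.py .547 -.2415 .1 -.342 -1
```

```text
t 1.0 tcp [0.2371 0.4962 0.2313] ang 1.125 tilt [ 0. -0. -1.] q [ 1.06  0.3   1.52 -0.    1.32 -0.07]
turn, then shift: rotvec [0.    0.    1.467] shift mm [-591.09  539.33  131.29]
F [-0.09 -0.33  0.06] w 85.17 gf 0.0
t 1.0 tcp [0.2371 0.4962 0.2313] ang 1.125 tilt [ 0. -0. -1.] q [ 1.06  0.3   1.52 -0.    1.32 -0.07]
turn, then shift: rotvec [-0.      0.     -1.6745] shift mm [ 591.09 -539.33  131.29]
F [-0.09 -0.33  0.06] w 85.17 gf 0.0
```

Emit:
arm_command(
  motion=[
    [[85,0,0,0,0,0,0.122],[85,0,0,0,0,0,0.122],[85,0,0,0,0,0,0.122],[85,0,0,0,0,0,0.122],[85,0,0,0,0,0,0.122],[85,0,0,0,0,0,0.122],[85,0,0,0,0,0,0.122],[85,0,0,0,0,0,0.122]],
  ],
)

```text
time: 1.67
eef_pos: [0.2371, 0.4962, 0.2313]
orientation: [-0.0, 0.655, 0.756, -0.0]
contact_force: [1.4, -0.6, -1.0]
gripper_width: 0.999
gripper_force: 0.0
```

Emit:
arm_command(
  motion=[
    [[85,0,0,0,0,0,0.122],[85,0,0,0,0,0,0.122],[85,0,0,0,0,0,0.122],[85,0,0,0,0,0,0.122],[85,-27,24.5,4,0,0,0],[85,-27,24.5,4,0,0,0],[85,-27,24.5,4,0,0,0],[85,-27,24.5,4,0,0,0]],
  ],
)

```text
time: 2.33
eef_pos: [0.2938, 0.3603, 0.2151]
orientation: [0.0, 0.816, 0.578, 0.0]
contact_force: [0.8, 0.8, -0.6]
gripper_width: 0.997
gripper_force: 0.0
```

Emit:
arm_command(
  motion=[
    [[85,-27,24.5,4,0,0,0],[85,-27,24.5,4,0,0,0],[85,-27,24.5,4,0,0,0],[85,-27,24.5,4,0,0,0],[85,-27,24.5,4,0,0,0],[85,-27,24.5,4,0,0,0],[85,-27,24.5,4,0,0,0],[85,-27,24.5,4,0,0,0]],
  ],
)

```text
time: 3.0
eef_pos: [0.407, 0.0911, 0.1834]
orientation: [0.0, 0.816, 0.578, 0.0]
contact_force: [0.9, 1.6, 0.1]
gripper_width: 0.997
gripper_force: 0.0
```

Emit:
arm_command(
  motion=[
    [[85,-27,24.5,4,0,0,0],[85,-27,24.5,4,0,0,0],[85,-27,24.5,4,0,0,0],[85,-27,24.5,4,0,0,0],[85,-27,24.5,4,0,0,0],[85,-27,24.5,4,0,0,0],[85,-27,24.5,4,0,0,0],[85,0,0,0,0,0,0]],
  ],
)

```text
time: 3.67
eef_pos: [0.5066, -0.147, 0.1543]
orientation: [0.0, 0.817, 0.576, -0.0]
contact_force: [0.5, -0.4, -0.3]
gripper_width: 0.995
gripper_force: 0.0
```

```bash
python3 go.py .547 -.2415 .005 -.342
```

```text
t 3.6667 tcp [ 0.5066 -0.147   0.1543] ang -0.3425 tilt [-2.e-04 -7.e-04 -1.e+00] q [-0.35  0.33  1.67 -0.    1.14 -0.01]
turn, then shift: rotvec [-0.      0.0007 -0.0005] shift mm [-75.48  69.74 149.33]
F [ 0.48 -0.37 -0.32] w 85.01 gf 0.0
```

Emit:
arm_command(
  motion=[
    [[85,-25,23,10,0,0,0],[85,-25,23,10,0,0,0],[85,-25.5,23.7,10,0,0,0],[85,0,0,20,0,0,0],[85,0,0,20,0,0,0],[85,0,0,20,0,0,0],[85,0,0,10,0,0,0],[85,0,0,0,0,0,0]],
  ],
)

```text
time: 4.33
eef_pos: [0.5452, -0.2361, 0.0531]
orientation: [-0.002, 0.816, 0.578, -0.001]
contact_force: [-0.4, -0.8, -0.1]
gripper_width: 0.994
gripper_force: 0.0
```

```bash
python3 go.py .547 -.2415 .005 -.342; cat > v.py <<'E'
import sys; from h import *
# crops: name cam u v half zoom
n,c,u,v,r=sys.argv[1],sys.argv[2],*map(int,sys.argv[3:6])
im=imaging.grab_frame(c)[v-r:v+r,u-r:u+r]; cv2.imwrite(f'pics/{n}.png',cv2.resize(im,(480,480),interpolation=cv2.INTER_CUBIC))
E
python3 v.py c1 scene 268 148 40
```

```text
t 4.3333 tcp [ 0.5452 -0.2361  0.0531] ang -0.3389 tilt [-0.0034  0.0017 -1.    ] q [-0.47  0.6   1.54  0.    1.01 -0.13]
turn, then shift: rotvec [-0.0037 -0.0005  0.0031] shift mm [-4.5   3.5  48.12]
F [-0.36 -0.81 -0.09] w 84.88 gf 0.0
```

View pics/c1.png

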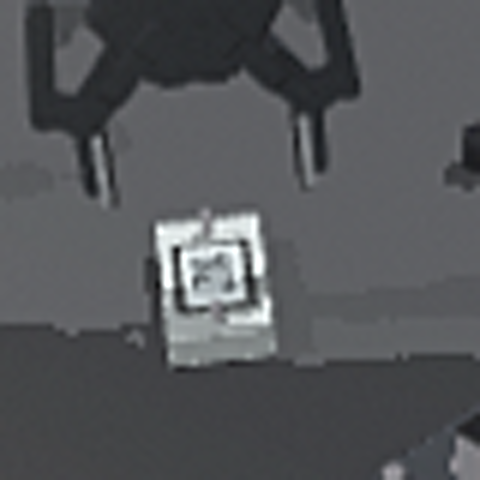

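The crop shows the open fingers straddling the lower half at crop (210,280), aligned with its width. I correct the small offset and descend.

Emit:
arm_command(
  motion=[
    [[85,-4.5,3.5,0,0,0,0.003],[85,0,0,10,0,0,0],[85,0,0,10,0,0,0],[85,0,0,5,0,0,0],[85,0,0,0,0,0,0],[85,0,0,0,0,0,0]],
  ],
)

```text
time: 4.88
eef_pos: [0.5478, -0.242, 0.0299]
orientation: [-0.0, 0.817, 0.576, -0.0]
contact_force: [0.5, -0.8, 0.3]
gripper_width: 0.999
gripper_force: 0.0
```

```bash
python3 go.py .547 -.2415 .005 -.342
```

```text
t 4.8833 tcp [ 0.5478 -0.242   0.0299] ang -0.342 tilt [-7.e-04  4.e-04 -1.e+00] q [-0.48  0.64  1.54  0.    0.97 -0.14]
turn, then shift: rotvec [-0.0008 -0.0001  0.    ] shift mm [ 0.21 -0.95 24.91]
F [ 0.48 -0.78  0.28] w 85.34 gf 0.0
```

Emit:
arm_command(
  motion=[
    [[85,0,-0.9,10,0,0,0],[85,0,0,10,0,0,0],[85,0,0,5,0,0,0],[70,0,0,0,0,0,0],[60,0,0,0,0,0,0],[50,0,0,0,0,0,0],[40,0,0,0,0,0,0],[40,0,0,0,0,0,0]],
  ],
  squeeze=50,
)

```text
time: 5.55
eef_pos: [0.5475, -0.242, 0.0059]
orientation: [0.001, 0.817, 0.576, 0.0]
contact_force: [0.8, -0.8, 3.5]
gripper_width: 0.566
gripper_force: 52.4
```

Emit:
arm_command(
  motion=[
    [[40,0,0,0,0,0,0],[40,0,0,0,0,0,0],[40,0,0,0,0,0,0]],
  ],
)

```text
time: 5.8
eef_pos: [0.5475, -0.242, 0.0059]
orientation: [0.001, 0.817, 0.576, 0.0]
contact_force: [0.6, -0.3, 5.6]
gripper_width: 0.57
gripper_force: 52.7
```

```bash
python3 go.py .489 -.04 .15 .322
```

```text
t 5.8 tcp [ 0.5475 -0.242   0.0059] ang -0.342 tilt [ 1.1e-03 -5.0e-04 -1.0e+00] q [-0.48  0.67  1.54  0.    0.92 -0.14]
turn, then shift: rotvec [ 1.10e-03  5.00e-04 -6.64e-01] shift mm [ 210.18    8.42 -144.12]
F [ 0.55 -0.31  5.56] w 48.69 gf 52.726208567619324
```

Emit:
arm_command(
  motion=[
    [[40,0,0,-8,0,0,0],[40,0,0,-15,0,0,0],[40,0,0,-25,0,0,0],[40,0,0,-30,0,0,0],[40,0,0,-30,0,0,0],[40,0,0,-20,0,0,0],[40,0,0,-10,0,0,-0.06],[40,0,0,0,0,0,-0.1]],
  ],
)

```text
time: 6.47
eef_pos: [0.5477, -0.2422, 0.1464]
orientation: [0.002, 0.768, 0.641, 0.001]
contact_force: [-0.3, -1.1, -3.2]
gripper_width: 0.56
gripper_force: 52.4
```

Emit:
arm_command(
  motion=[
    [[40,0,0,0,0,0,-0.1],[40,0,0,0,0,0,-0.1],[40,0,0,0,0,0,-0.1],[40,0,0,0,0,0,-0.1],[40,0,0,0,0,0,-0.1],[40,10,0,0,0,0,0],[40,25,1,0,0,0,0],[40,30,1,0,0,0,0]],
  ],
)

```text
time: 7.13
eef_pos: [0.5279, -0.179, 0.1429]
orientation: [-0.0, 0.588, 0.809, -0.0]
contact_force: [0.4, 0.2, -3.2]
gripper_width: 0.571
gripper_force: 52.4
```

Emit:
arm_command(
  motion=[
    [[40,35,1,0,0,0,0],[40,35,1,0,0,0,0],[40,30,1,0,0,0,0],[40,20,1,0,0,0,0],[40,10,1,0,0,0,0],[40,0,0,0,0,0,0],[40,0,0,0,0,0,0]],
  ],
)

```text
time: 7.72
eef_pos: [0.4929, -0.0544, 0.1435]
orientation: [0.0, 0.587, 0.81, -0.0]
contact_force: [0.4, -0.8, -1.8]
gripper_width: 0.563
gripper_force: 52.4
```

```bash
python3 go.py .489 -.04 .08 .322
```

```text
t 7.7167 tcp [ 0.4929 -0.0544  0.1435] ang 0.3171 tilt [ 3.e-04 -2.e-04 -1.e+00] q [-0.18  0.28  1.77 -0.    1.1  -0.5 ]
turn, then shift: rotvec [ 0.0002  0.0003 -0.0049] shift mm [14.91  0.91 63.47]
F [ 0.44 -0.85 -1.8 ] w 48.09 gf 52.41192877292633
```

Emit:
arm_command(
  motion=[
    [[40,5,0.5,10,0,0,-0.005],[40,5,0.4,15,0,0,0],[40,4.9,0,15,0,0,0],[40,0,0,13,0,0,0],[40,0,0,10,0,0,0],[40,0,0,0,0,0,0],[40,0,0,0,0,0,0]],
  ],
)

```text
time: 8.3
eef_pos: [0.4889, -0.0405, 0.0798]
orientation: [-0.0, 0.585, 0.811, -0.0]
contact_force: [0.5, 0.3, -2.5]
gripper_width: 0.566
gripper_force: 52.4
```

```bash
python3 go.py .489 -.04 .08 .322; python3 - <<'E'
from h import *
out=[]
s=get_state();z=s['eef_pos']
for c,u,v in(('scene',315,165),('top',345,208)):
    im=imaging.grab_frame(c); k=cv2.resize(im[v-40:v+40,u-40:u+40],(400,400),interpolation=cv2.INTER_CUBIC)
    p=[z[0],z[1],z[2]-.0059,.322]
    for B in MODEL['lower_half']:
        Q=np.array([proj(c,X) for X in pts(p,B)]);cv2.polylines(k,[cv2.convexHull(((Q+.5-[u-40,v-40])*5).astype(np.int32))],True,(0,255,0),1)
    out.append(k)
cv2.imwrite('pics/hold.png',np.hstack(out))
E
```

```text
t 8.3 tcp [ 0.4889 -0.0405  0.0798] ang 0.322 tilt [-1.1e-03  1.0e-04 -1.0e+00] q [-0.16  0.36  1.83 -0.    0.95 -0.48]
turn, then shift: rotvec [-0.001  -0.0004 -0.    ] shift mm [ 0.41  0.27 -0.17]
F [ 0.46  0.29 -2.52] w 48.32 gf 52.444034814834595
```

View pics/hold.png

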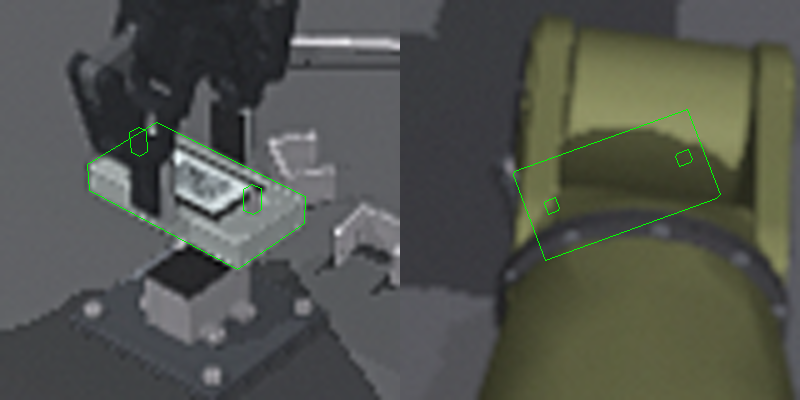

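The left crop (scene) shows the held block over the stand column, with the overlay within about 1 px. The right crop (top view) is blocked by the arm. I measure the block against the stand in the scene view alone.

```bash
cat > rel.py <<'E'
from h import *
from scipy.optimize import minimize
def hull(m):
    c=np.vstack(cv2.findContours(m.astype(np.uint8),0,1)[0]);o=np.zeros(m.shape,np.uint8);cv2.fillConvexPoly(o,cv2.convexHull(c),1);return o>0
s=get_state();e=s['eef_pos'];imaging.grab_frame('scene')
rs=finder.trace('scene','lower_half');uv=proj('scene',[e[0],e[1],e[2]])
L=region('scene','lower_half',uv);print([ (round(r['score'],2),int(r['region'].sum())) for r in rs])
MODEL['lower_half']=[MODEL['lower_half'][0]]
ij=np.argwhere(L);a=ij.min(0)-12;b=ij.max(0)+12;win=(a[1],a[0],b[1]-a[1],b[0]-a[0]);m=L[a[0]:b[0],a[1]:b[1]].astype(float);mh=hull(L)[a[0]:b[0],a[1]:b[1]].astype(float)
yaw=.322;X=np.array([np.cos(yaw),np.sin(yaw),0]);Y=np.array([-np.sin(yaw),np.cos(yaw),0])
base=np.array([e[0],e[1],e[2]-.0059])
for nm,M in(('mask',m),('hull',mh)):
    def cost(v):
        p=base+(X*v[0]+Y*v[1]+[0,0,v[2]])*.003
        return np.abs(render('scene','lower_half',[*p,yaw],win)-M).sum()/M.sum()
    for zf in(0,1):
        r=minimize((lambda v:cost([v[0],v[1],v[2]*zf])),[0,0,0],method='Nelder-Mead',options=dict(initial_simplex=np.vstack([[0,0,0],np.eye(3)]),xatol=.01,fatol=1e-4))
        print(nm,'block-TCP along X,Y,z mm',(r.x*3*[1,1,zf]).round(2),round(r.fun,3))
E
python3 rel.py
```

```text
[(0.87, 472)]
mask block-TCP along X,Y,z mm [ 0.89  1.67 -0.  ] 0.529
mask block-TCP along X,Y,z mm [-68.27 -59.45 -68.06] 0.398
hull block-TCP along X,Y,z mm [ 1.6   2.64 -0.  ] 0.133
hull block-TCP along X,Y,z mm [-27.45 -24.92 -29.01] 0.09
```

```bash
cat > edge.py <<'E'
from h import *
def emap(im):
    g=cv2.GaussianBlur(im.astype(np.float32),(0,0),.8).mean(2)
    return cv2.Sobel(g,cv2.CV_32F,1,0),cv2.Sobel(g,cv2.CV_32F,0,1)
def score(E,c,segs,p):
    t=0;n=0
    for A,B in segs:
        W=pts(p,np.array(A)+np.linspace(.04,.96,25)[:,None]*(np.array(B)-A)); q=np.array([proj(c,w) for w in W]).astype(np.float32)
        d=q[-1]-q[0];d/=np.linalg.norm(d)
        gx,gy=[cv2.remap(e,q[None,:,0],q[None,:,1],cv2.INTER_CUBIC)[0] for e in E]
        v=np.abs(gx*d[1]-gy*d[0]);L=np.linalg.norm(q[-1]-q[0]);t+=np.minimum(v,120).mean()*L;n+=L
    return t/n
def align(im,c,segs,p,r=6):
    E=emap(im);X=np.array([np.cos(p[3]),np.sin(p[3])]);Y=np.array([-X[1],X[0]]);g=np.arange(-r,r+.01,.5)
    S=np.array([[score(E,c,segs,[*(np.array(p[:2])+(X*a+Y*b)*.001),*p[2:]]) for b in g] for a in g])
    i,j=np.unravel_index(S.argmax(),S.shape); return g[i],g[j],S.max().round(1),S[len(g)//2,len(g)//2].round(1)
def rect(lx,ly,z): 
    k=[(-lx/2,-ly/2,z),(lx/2,-ly/2,z),(lx/2,ly/2,z),(-lx/2,ly/2,z)];return [(k[i],k[(i+1)%4]) for i in range(4)]
E
python3 - <<'E'
from edge import *
im=imaging.grab_frame('scene');e=get_state()['eef_pos']
v=.016;lo=[((.025,-.05,0),(.025,.05,0)),((-.025,.05,0),(.025,.05,0)),((.025,-.05,v),(.025,.05,v)),((-.025,.05,v),(.025,.05,v)),((.025,.05,0),(.025,.05,v)),((-.025,-.0,v),(-.025,.05,v))]
print('block vs TCP (X,Y mm)',align(im,'scene',lo,[e[0],e[1],e[2]-.0059,.322]))
for n,c in(('s0','scene'),('t0','top')):
    i=cv2.imread(f'pics/{n}.png')
    for nm,sg in(('col',rect(.046,.03,.04)),('plate',rect(.09,.1,.008)[1:3] if c=='scene' else rect(.09,.1,.008))):
        print(c,nm,'vs (.489,-.040)',align(i,c,sg,[.489,-.040,0,.322]))
E
```

```text
block vs TCP (X,Y mm) (np.float64(-2.5), np.float64(1.5), np.float32(74.4), np.float32(66.6))
scene col vs (.489,-.040) (np.float64(2.0), np.float64(1.0), np.float32(118.0), np.float32(113.6))
scene plate vs (.489,-.040) (np.float64(1.5), np.float64(0.5), np.float32(115.1), np.float32(110.8))
top col vs (.489,-.040) (np.float64(1.0), np.float64(1.0), np.float32(107.3), np.float32(105.6))
top plate vs (.489,-.040) (np.float64(1.0), np.float64(1.0), np.float32(76.5), np.float32(70.6))
```

```bash
python3 - <<'E'
from edge import *
im=imaging.grab_frame('scene');cv2.imwrite('pics/hold_raw.png',im);e=get_state()['eef_pos'];v=.016
bot=[((.025,-.05,0),(.025,.05,0)),((-.025,.05,0),(.025,.05,0))]
top=[((.025,-.05,v),(.025,.05,v)),((-.025,.05,v),(.025,.05,v)),((-.025,0,v),(-.025,.05,v))]
for nm,s in(('bot',bot),('top',top),('botlong',bot[:1]+top[:1]),('ends',[bot[1],top[1]])):
  for dz in(-.003,0,.003): print(nm,dz,align(im,'scene',s,[e[0],e[1],e[2]-.0059+dz,.322]))
u,v0=315,165;p=[e[0],e[1],e[2]-.0059,.322]
k=cv2.resize(im[v0-25:v0+30,u-30:u+30],(600,550),interpolation=cv2.INTER_NEAREST)
for A,B in bot+top:
    q=(np.array([proj('scene',w) for w in pts(p,np.array([A,B]))])+.5-[u-30,v0-25])*10
    cv2.line(k,*[tuple(int(t) for t in w) for w in q],(0,255,0),1)
cv2.imwrite('pics/hold2.png',k)
E
```

```text
bot -0.003 (np.float64(-4.5), np.float64(-1.5), np.float32(94.2), np.float32(85.1))
bot 0 (np.float64(-2.0), np.float64(1.0), np.float32(94.2), np.float32(88.9))
bot 0.003 (np.float64(1.0), np.float64(4.0), np.float32(94.2), np.float32(80.4))
top -0.003 (np.float64(-6.0), np.float64(-0.5), np.float32(64.3), np.float32(58.2))
top 0 (np.float64(-4.5), np.float64(1.5), np.float32(66.4), np.float32(55.5))
top 0.003 (np.float64(-1.5), np.float64(4.5), np.float32(65.9), np.float32(55.0))
botlong -0.003 (np.float64(-6.0), np.float64(-4.5), np.float32(81.3), np.float32(72.2))
botlong 0 (np.float64(-4.0), np.float64(-3.0), np.float32(81.6), np.float32(69.7))
botlong 0.003 (np.float64(-1.0), np.float64(0.0), np.float32(82.2), np.float32(81.3))
ends -0.003 (np.float64(-4.0), np.float64(-1.0), np.float32(76.7), np.float32(71.5))
ends 0 (np.float64(-1.0), np.float64(1.5), np.float32(76.6), np.float32(69.8))
ends 0.003 (np.float64(2.0), np.float64(4.5), np.float32(76.3), np.float32(35.5))
```

View pics/hold2.png

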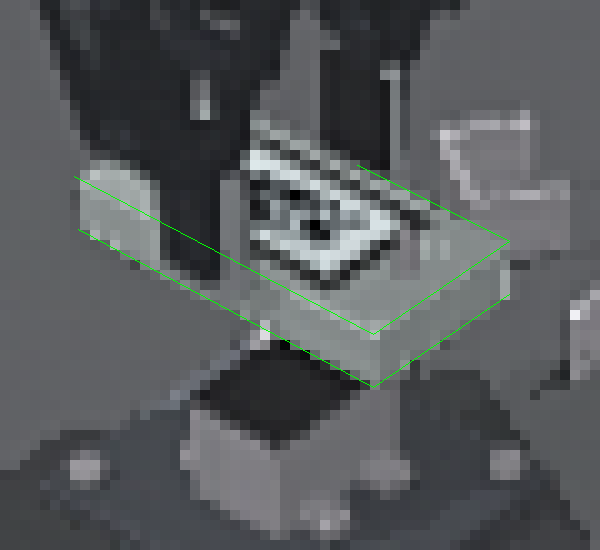

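The overlay on the held block agrees within half a pixel. I shift 1.8 mm across, then go down to about 5 mm above the rubber and feel for it.

Emit:
arm_command(
  motion=[
    [[40,0,1.8,5,0,0,0],[40,0,0,8,0,0,0],[40,0,0,8,0,0,0],[40,0,0,5,0,0,0],[40,0,0,2,0,0,0],[40,0,0,0,0,0,0],[40,0,0,0,0,0,0],[40,0,0,0,0,0,0]],
  ],
)

```text
time: 9.32
eef_pos: [0.4908, -0.0395, 0.0525]
orientation: [0.0, 0.584, 0.812, 0.0]
contact_force: [1.0, -0.2, -2.3]
gripper_width: 0.569
gripper_force: 52.4
```

Emit:
arm_command(
  motion=[
    [[40,0,0,1,0,0,0],[40,0,0,1,0,0,0],[40,0,0,1,0,0,0],[40,0,0,0,0,0,0],[40,0,0,0,0,0,0]],
  ],
)

```text
time: 9.73
eef_pos: [0.4906, -0.0395, 0.0492]
orientation: [-0.0, 0.584, 0.812, -0.0]
contact_force: [0.4, -0.2, -2.8]
gripper_width: 0.567
gripper_force: 52.4
```

Emit:
arm_command(
  motion=[
    [[40,0,0,0.7,0,0,0],[40,0,0,0.7,0,0,0],[40,0,0,0.6,0,0,0],[40,0,0,0,0,0,0],[40,0,0,0,0,0,0]],
  ],
)

```text
time: 10.15
eef_pos: [0.4907, -0.0394, 0.0472]
orientation: [-0.0, 0.584, 0.812, -0.0]
contact_force: [0.1, 0.9, -2.1]
gripper_width: 0.571
gripper_force: 52.4
```

Emit:
arm_command(
  motion=[
    [[40,0,0,0.5,0,0,0],[40,0,0,0.5,0,0,0],[40,0,0,0,0,0,0],[40,0,0,0,0,0,0]],
  ],
)

```text
time: 10.48
eef_pos: [0.4907, -0.0395, 0.0463]
orientation: [-0.0, 0.584, 0.812, -0.0]
contact_force: [1.1, -0.3, -2.2]
gripper_width: 0.567
gripper_force: 52.4
```

Emit:
arm_command(
  motion=[
    [[40,0,0,0.5,0,0,0],[40,0,0,0,0,0,0],[40,0,0,0,0,0,0]],
  ],
)

```text
time: 10.73
eef_pos: [0.4907, -0.0394, 0.0459]
orientation: [0.0, 0.584, 0.812, 0.0]
contact_force: [0.1, 0.6, -0.3]
gripper_width: 0.567
gripper_force: 52.7
```

Emit:
arm_command(
  motion=[
    [[40,0,0,0.5,0,0,0],[40,0,0,0,0,0,0],[40,0,0,0,0,0,0]],
  ],
)

```text
time: 10.98
eef_pos: [0.4908, -0.0395, 0.0459]
orientation: [0.0, 0.584, 0.812, 0.0]
contact_force: [-4.2, 0.2, 8.1]
gripper_width: 0.566
gripper_force: 53.6
```

Contact at 45.9 mm, exactly as expected. I ease the load and release.

Emit:
arm_command(
  motion=[
    [[40,0,0,-0.5,0,0,0],[40,0,0,0,0,0,0],[52,0,0,0,0,0,0],[56,0,0,0,0,0,0],[62,0,0,0,0,0,0],[70,0,0,0,0,0,0],[80,0,0,0,0,0,0],[80,0,0,0,0,0,0]],
  ],
)

```text
time: 11.65
eef_pos: [0.4907, -0.0394, 0.0458]
orientation: [0.0, 0.584, 0.812, 0.0]
contact_force: [-0.3, 0.2, -0.9]
gripper_width: 0.938
gripper_force: 0.0
```

Emit:
arm_command(
  motion=[
    [[80,0,0,-10,0,0,0],[80,0,0,-25,0,0,0],[80,0,0,-35,0,0,0],[80,0,0,-35,0,0,0],[80,30,0,-20,0,0,0],[80,35,0,0,0,0,0],[80,35,0,0,0,0,0],[80,35,0,0,0,0,0]],
  ],
)

```text
time: 12.32
eef_pos: [0.4472, 0.0898, 0.172]
orientation: [0.001, 0.585, 0.811, 0.001]
contact_force: [0.3, 0.0, 0.1]
gripper_width: 0.937
gripper_force: 0.0
```

Emit:
arm_command(
  motion=[
    [[80,35,0,0,0,0,0.1],[80,35,0,0,0,0,0.1],[80,30,0,0,0,0,0.03],[80,20,0,0,0,0,0],[80,0,0,0,0,0,0],[80,0,0,0,0,0,0]],
  ],
)

```text
time: 12.82
eef_pos: [0.4232, 0.2062, 0.1713]
orientation: [0.0, 0.673, 0.74, 0.0]
contact_force: [-0.0, -0.3, -0.0]
gripper_width: 0.938
gripper_force: 0.0
```

```bash
cat > chk.py <<'E'
from edge import *
e=(.4907,-.0395);p=[*e,.04,.324];v=.016;out=[]
for c,u,v0 in(('scene',315,175),('top',345,208)):
    im=snap(c,'placed_'+c)
    sg=rect(.05,.1,v) if c=='top' else rect(.05,.1,v)+rect(.05,.1,0)[1:3]
    best=max(((align(im,c,sg,[*e,.04,.324+d],4),d) for d in(-.04,-.02,0,.02,.04)),key=lambda r:r[0][2]);print(c,'block vs TCP placed, dyaw',best)
    M={c:region(c,'lower_half',(u,v0))};print('  mask',fit('lower_half',M,p,cams=(c,),fixz=True))
    k=cv2.resize(im[v0-32:v0+32,u-32:u+32],(384,384),interpolation=cv2.INTER_CUBIC)
    for A,B in sg+rect(.09,.1,-.032):
        q=(np.array([proj(c,w) for w in pts(p,np.array([A,B]))])+.5-[u-32,v0-32])*6
        cv2.line(k,*[tuple(int(t) for t in w) for w in q],(0,255,0),1)
    out.append(k)
cv2.imwrite('pics/placed.png',np.hstack(out))
E
python3 chk.py; python3 go.py .465 .281 .15 .09
```

```text
scene block vs TCP placed, dyaw ((np.float64(0.0), np.float64(2.0), np.float32(113.5), np.float32(112.1)), 0)
  mask (array([ 0.49111531, -0.03905868,  0.04      ,  0.30022311]), np.float64(0.13278304870335228))
top block vs TCP placed, dyaw ((np.float64(-0.5), np.float64(0.0), np.float32(120.0), np.float32(120.0)), -0.04)
  mask (array([ 0.4893955 , -0.03863831,  0.04      ,  0.31558794]), np.float64(0.07107004543652609))
t 13.0167 tcp [0.4236 0.2047 0.171 ] ang 0.0918 tilt [ 1.e-04 -0.e+00 -1.e+00] q [ 0.37  0.19  1.81 -0.    1.14  0.28]
turn, then shift: rotvec [0.0001 0.0001 0.0018] shift mm [72.24 48.07 21.  ]
F [ 0.25 -0.41 -0.51] w 79.81 gf 0.0
```

View pics/placed.png

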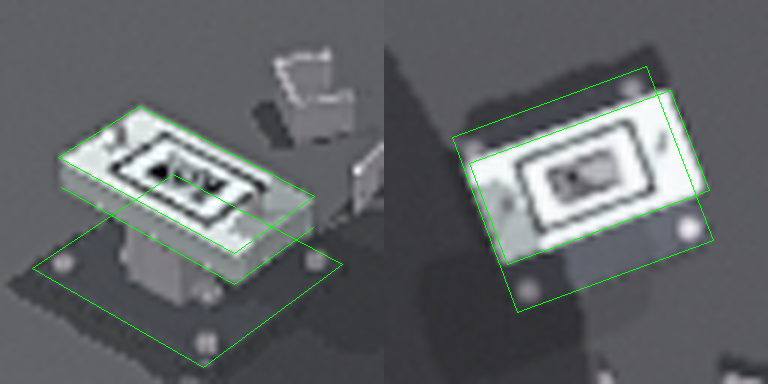

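Both views show the lower half sitting level and square on the stand, with overlays within about 1 px, so the overhangs are equal. I refine the grey upper half's pose next.

```bash
python3 - <<'E'
from edge import *
v=.018
for n,c in(('s0','scene'),('t0','top')):
    im=cv2.imread(f'pics/{n}.png')
    sg=rect(.05,.1,v)+(rect(.05,.1,0)[1:3] if c=='scene' else [])
    r=sorted(((align(im,c,sg,[.465,.281,0,.09+d],4),d) for d in(-.04,-.02,0,.02,.04)),key=lambda r:-r[0][2])[:2];print(c,r)
im={c:imaging.grab_frame(c) for c in('scene','top')}
for c,uv in(('scene',(401,266)),('top',(235,219))):
    M={c:region(c,'upper_half',uv)};print(c,fit('upper_half',M,[.465,.281,0,.09],cams=(c,),fixz=True))
E
```

```text
scene [((np.float64(0.0), np.float64(0.0), np.float32(89.0), np.float32(89.0)), 0.02), ((np.float64(0.0), np.float64(0.5), np.float32(88.8), np.float32(88.7)), 0)]
top [((np.float64(0.5), np.float64(1.0), np.float32(120.0), np.float32(119.9)), 0), ((np.float64(0.0), np.float64(0.5), np.float32(120.0), np.float32(120.0)), 0.02)]
scene (array([0.4651931 , 0.28114494, 0.        , 0.10498919]), np.float64(0.03469390928457029))
top (array([ 0.455  ,  0.28475,  0.     , -0.015  ]), np.float64(1.0))
```

Emit:
arm_command(
  motion=[
    [[85,12,8,5,0,0,-0.006],[85,18,12,10,0,0,0],[85,18,12,15,0,0,0],[85,15,10,20,0,0,0],[85,9,6,25,0,0,0],[85,0,0,20,0,0,0],[85,0,0,10,0,0,0],[85,0,0,0,0,0,0]],
  ],
)

```text
time: 13.88
eef_pos: [0.4632, 0.2812, 0.0637]
orientation: [-0.001, 0.671, 0.741, -0.002]
contact_force: [0.5, 1.2, -0.1]
gripper_width: 0.997
gripper_force: 0.0
```

Emit:
arm_command(
  motion=[
    [[85,0,0,0,0,0,0],[85,0,0,0,0,0,0]],
  ],
)

```text
time: 14.05
eef_pos: [0.4648, 0.2819, 0.0672]
orientation: [0.0, 0.671, 0.741, 0.001]
contact_force: [0.3, -0.1, -0.3]
gripper_width: 0.995
gripper_force: 0.0
```

```bash
python3 go.py .465 .2813 .005 .098
```

```text
t 14.05 tcp [0.4648 0.2819 0.0672] ang 0.0986 tilt [ 1.8e-03  9.0e-04 -1.0e+00] q [ 0.48  0.48  1.69 -0.    0.97  0.38]
turn, then shift: rotvec [ 0.0018 -0.0007  0.0006] shift mm [-0.66  0.14 62.25]
F [ 0.28 -0.13 -0.32] w 85.0 gf 0.0
```

Emit:
arm_command(
  motion=[
    [[85,-0.7,0,12,0,0,0],[85,0,0,20,0,0,0],[85,0,0,18,0,0,0],[85,0,0,8,0,0,0],[85,0,0,3.5,0,0,0],[85,0,0,0,0,0,0],[70,0,0,0,0,0,0],[60,0,0,0,0,0,0]],
  ],
  squeeze=60,
)

```text
time: 14.72
eef_pos: [0.4648, 0.2815, 0.0053]
orientation: [0.0, 0.671, 0.741, 0.001]
contact_force: [-0.3, 0.1, -0.5]
gripper_width: 0.743
gripper_force: 0.0
```

Emit:
arm_command(
  motion=[
    [[50,0,0,0,0,0,0],[40,0,0,0,0,0,0],[40,0,0,0,0,0,0],[40,0,0,0,0,0,0],[40,0,0,0,0,0,0]],
  ],
)

```text
time: 15.13
eef_pos: [0.4648, 0.2815, 0.0055]
orientation: [0.0, 0.671, 0.741, 0.001]
contact_force: [-1.6, -1.3, 7.1]
gripper_width: 0.563
gripper_force: 62.6
```

```bash
python3 go.py .4907 -.0395 .18 .3235
```

```text
t 15.1333 tcp [0.4648 0.2815 0.0055] ang 0.099 tilt [ 1.7e-03  8.0e-04 -1.0e+00] q [ 0.48  0.58  1.71 -0.    0.85  0.38]
turn, then shift: rotvec [ 0.0018 -0.0005 -0.2245] shift mm [-312.62  -77.51 -174.48]
F [-1.55 -1.35  7.12] w 48.11 gf 62.56583333015442
```

Emit:
arm_command(
  motion=[
    [[40,0,0,-8,0,0,0],[40,0,0,-15,0,0,0],[40,0,0,-25,0,0,0],[40,0,0,-30,0,0,0],[40,0,0,-30,0,0,-0.04],[40,0,0,-15,0,0,-0.09],[40,0,0,-2,0,0,-0.09],[40,-15,-4,0,0,0,0]],
  ],
)

```text
time: 15.8
eef_pos: [0.4655, 0.2673, 0.1315]
orientation: [0.001, 0.583, 0.813, 0.002]
contact_force: [0.5, -0.9, -2.5]
gripper_width: 0.564
gripper_force: 62.5
```

Emit:
arm_command(
  motion=[
    [[40,-25,-6,0,0,0,0],[40,-32,-8,0,0,0,0],[40,-35,-9,0,0,0,0],[40,-35,-9,0,0,0,0],[40,-35,-9,0,0,0,0],[40,-35,-9,0,0,0,0],[40,-35,-9,0,0,0,0],[40,-25,-6,0,0,0,0]],
  ],
)

```text
time: 16.47
eef_pos: [0.4838, -0.0012, 0.13]
orientation: [0.0, 0.586, 0.81, 0.0]
contact_force: [-0.2, 0.8, -1.7]
gripper_width: 0.566
gripper_force: 62.5
```

Emit:
arm_command(
  motion=[
    [[40,-18,-5,0,0,0,0],[40,-10,-3,0,0,0,0],[40,-5,-1,0,0,0,0],[40,0,0,0,0,0,0],[40,0,0,0,0,0,0]],
  ],
)

```text
time: 16.88
eef_pos: [0.4858, -0.0321, 0.1294]
orientation: [-0.0, 0.586, 0.811, 0.0]
contact_force: [-0.2, 0.4, -1.5]
gripper_width: 0.563
gripper_force: 62.5
```

```bash
python3 go.py .4904 -.0385 .1 .3238
```

```text
t 16.8833 tcp [ 0.4858 -0.0321  0.1294] ang 0.3193 tilt [ 1.e-04  2.e-04 -1.e+00] q [-0.14  0.28  1.81  0.    1.06 -0.46]
turn, then shift: rotvec [ 0.0001 -0.0001 -0.0045] shift mm [-7.5   2.32 29.42]
F [-0.16  0.39 -1.46] w 48.06 gf 62.52613306045532
```

Emit:
arm_command(
  motion=[
    [[40,-3,1,8,0,0,-0.0045],[40,-3,1,15,0,0,0],[40,-1.5,0.3,14,0,0,0],[40,0,0,8,0,0,0],[40,0,0,2.5,0,0,0],[40,0,0,0,0,0,0],[40,0,0,0,0,0,0]],
  ],
)

```text
time: 17.47
eef_pos: [0.4906, -0.0389, 0.0821]
orientation: [0.0, 0.584, 0.812, 0.0]
contact_force: [0.6, 0.6, -2.0]
gripper_width: 0.568
gripper_force: 62.5
```

```bash
python3 go.py .4904 -.0385 .0735 .3238; python3 - <<'E'
from edge import *
im=snap('scene','pre');e=get_state()['eef_pos'];yaw=.3238
f=lambda z:[((.025,-.05,z),(.025,.05,z)),((-.025,.05,z),(.025,.05,z))]
up=f(0)+f(.018)+[((.025,.05,0),(.025,.05,.018))];lo=f(0)+f(.016)[1:]+[((.025,.05,0),(.025,.05,.016))]
pu=[e[0],e[1],e[2]-.0055,yaw];pl=[.4907,-.0395,.04,yaw]
print('upper vs TCP',align(im,'scene',up,pu,5));print('lower vs placed TCP',align(im,'scene',lo,pl,5))
u,v0=315,170;k=cv2.resize(im[v0-30:v0+30,u-35:u+35],(700,600),interpolation=cv2.INTER_CUBIC)
for p,s in((pu,up),(pl,lo)):
  for A,B in s:
    q=(np.array([proj('scene',w) for w in pts(p,np.array([A,B]))])+.5-[u-35,v0-30])*10
    cv2.line(k,*[tuple(int(t) for t in w) for w in q],(0,255,0),1)
cv2.imwrite('pics/pre_c.png',k)
E
```

```text
t 17.4667 tcp [ 0.4906 -0.0389  0.0821] ang 0.3241 tilt [ 4.e-04 -1.e-04 -1.e+00] q [-0.15  0.36  1.83 -0.    0.96 -0.48]
turn, then shift: rotvec [0.0003 0.0002 0.0003] shift mm [ 0.48 -0.03  8.64]
F [ 0.64  0.61 -1.96] w 48.47 gf 62.51728892326355
upper vs TCP (np.float64(1.5), np.float64(0.5), np.float32(63.9), np.float32(62.3))
lower vs placed TCP (np.float64(-0.5), np.float64(2.5), np.float32(95.6), np.float32(89.4))
```

View pics/pre_c.png

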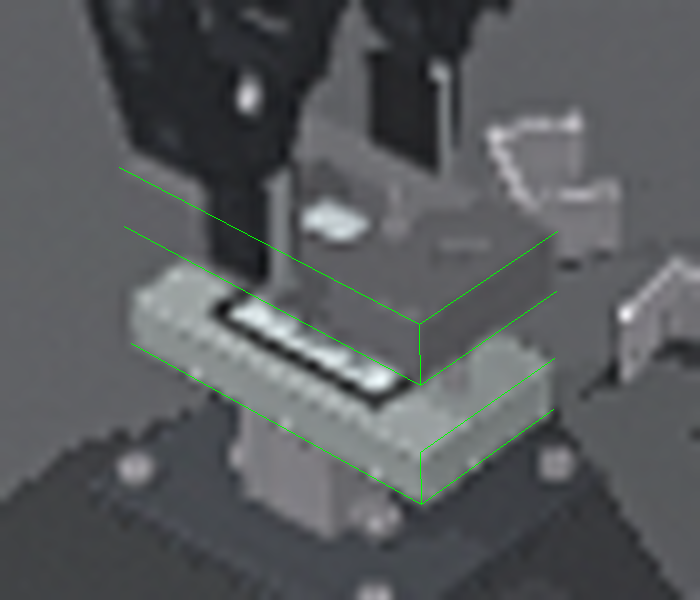

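The crop shows the grey upper half held just above the lower half, both overlays within about 1 px. I shift 0.6 mm along and lower it while watching the force.

Emit:
arm_command(
  motion=[
    [[40,0.6,0,3,0,0,0],[40,0,0,3,0,0,0],[40,0,0,1,0,0,0],[40,0,0,0.7,0,0,0],[40,0,0,0.7,0,0,0],[40,0,0,0.6,0,0,0],[40,0,0,0,0,0,0],[40,0,0,0,0,0,0]],
  ],
)

```text
time: 18.18
eef_pos: [0.4902, -0.0387, 0.0728]
orientation: [0.0, 0.584, 0.812, 0.0]
contact_force: [-0.5, 0.4, -1.2]
gripper_width: 0.564
gripper_force: 62.5
```

Emit:
arm_command(
  motion=[
    [[40,0,0,0.7,0,0,0],[40,0,0,0.7,0,0,0],[40,0,0,0.6,0,0,0],[40,0,0,0,0,0,0],[40,0,0,0,0,0,0]],
  ],
)

```text
time: 18.6
eef_pos: [0.4902, -0.0386, 0.0707]
orientation: [-0.0, 0.584, 0.812, -0.0]
contact_force: [-0.1, 0.1, -2.4]
gripper_width: 0.563
gripper_force: 62.5
```

Emit:
arm_command(
  motion=[
    [[40,0,0,0.7,0,0,0],[40,0,0,0.7,0,0,0],[40,0,0,0.6,0,0,0],[40,0,0,0,0,0,0],[40,0,0,0,0,0,0]],
  ],
)

```text
time: 19.02
eef_pos: [0.4901, -0.0387, 0.0687]
orientation: [-0.0, 0.584, 0.812, -0.0]
contact_force: [0.1, -0.2, -1.8]
gripper_width: 0.564
gripper_force: 62.5
```

```bash
python3 -c "
from h import *
s=get_state();print(s['eef_pos'],s['contact_force'],s['moment'])"
```

```text
[ 0.49013989 -0.03866076  0.06871557] [ 0.06488128 -0.1893621  -1.78523459] [ 0.08427751  0.01011204 -0.01421182]
```

Emit:
arm_command(
  motion=[
    [[40,0,0,0.8,0,0,0],[40,0,0,0.8,0,0,0],[40,0,0,0.8,0,0,0],[40,0,0,0.8,0,0,0],[40,0,0,0,0,0,0],[40,0,0,0,0,0,0]],
  ],
)

```text
time: 19.52
eef_pos: [0.4901, -0.0386, 0.0655]
orientation: [-0.0, 0.584, 0.812, -0.0]
contact_force: [0.5, 0.1, -2.6]
gripper_width: 0.566
gripper_force: 62.5
```

Emit:
arm_command(
  motion=[
    [[40,0,0,0.8,0,0,0],[40,0,0,0.8,0,0,0],[40,0,0,0.8,0,0,0],[40,0,0,0.6,0,0,0],[40,0,0,0,0,0,0],[40,0,0,0,0,0,0]],
  ],
)

```text
time: 20.02
eef_pos: [0.4902, -0.0387, 0.0625]
orientation: [-0.0, 0.584, 0.812, -0.0]
contact_force: [-0.1, 0.9, -1.4]
gripper_width: 0.566
gripper_force: 62.5
```

Emit:
arm_command(
  motion=[
    [[40,0,0,0.5,0,0,0],[40,0,0,0.4,0,0,0],[40,0,0,0,0,0,0],[40,0,0,0,0,0,0]],
  ],
)

```text
time: 20.35
eef_pos: [0.4902, -0.0387, 0.0617]
orientation: [-0.0, 0.584, 0.812, -0.0]
contact_force: [1.1, 0.5, -0.8]
gripper_width: 0.567
gripper_force: 62.5
```

Emit:
arm_command(
  motion=[
    [[40,0,0,0.3,0,0,0],[40,0,0,0,0,0,0],[40,0,0,0,0,0,0]],
  ],
)

```text
time: 20.6
eef_pos: [0.4902, -0.0387, 0.0616]
orientation: [0.0, 0.584, 0.812, 0.0]
contact_force: [-1.6, 1.1, 3.2]
gripper_width: 0.565
gripper_force: 62.9
```

Emit:
arm_command(
  motion=[
    [[40,0,0,0.3,0,0,0],[40,0,0,0,0,0,0],[40,0,0,0,0,0,0]],
  ],
)

```text
time: 20.85
eef_pos: [0.4902, -0.0387, 0.0615]
orientation: [0.0, 0.584, 0.812, 0.0]
contact_force: [-4.2, 1.6, 8.3]
gripper_width: 0.565
gripper_force: 63.5
```

Emit:
arm_command(
  motion=[
    [[40,0,0,0.2,0,0,0],[40,0,0,0,0,0,0],[40,0,0,0,0,0,0]],
  ],
)

```text
time: 21.1
eef_pos: [0.4903, -0.0387, 0.0615]
orientation: [0.0, 0.584, 0.812, 0.0]
contact_force: [-5.3, 1.7, 10.1]
gripper_width: 0.566
gripper_force: 63.9
```

Emit:
arm_command(
  motion=[
    [[40,0,-0.2,0.2,0,0,0],[40,0,0,0,0,0,0],[40,0,0,0,0,0,0],[40,0,0,0,0,0,0]],
  ],
)

```text
time: 21.43
eef_pos: [0.4903, -0.0387, 0.0615]
orientation: [0.0, 0.584, 0.812, 0.0]
contact_force: [-5.3, 2.0, 11.2]
gripper_width: 0.563
gripper_force: 64.0
```

Emit:
arm_command(
  motion=[
    [[40,0,-0.2,0.2,0,0,0],[40,0,0,0,0,0,0],[40,0,0,0,0,0,0],[40,0,0,0,0,0,0],[40,0,0,0,0,0,0]],
  ],
)

```text
time: 21.85
eef_pos: [0.4902, -0.0387, 0.0615]
orientation: [0.001, 0.584, 0.812, 0.0]
contact_force: [-4.7, 3.2, 13.3]
gripper_width: 0.562
gripper_force: 64.2
```

Emit:
arm_command(
  motion=[
    [[40,0,0,0.06,0,0,0],[40,0,0,0,0,0,0],[40,0,0,0,0,0,0],[40,0,0,0,0,0,0]],
  ],
)

```text
time: 22.18
eef_pos: [0.4902, -0.0387, 0.0615]
orientation: [0.001, 0.584, 0.812, 0.0]
contact_force: [-4.4, 3.4, 14.7]
gripper_width: 0.567
gripper_force: 64.3
```

```bash
python3 - <<'E'
from edge import *
F=[]
for i in range(8):
    im=imaging.grab_frame('scene');F.append(get_state()['contact_force'])
print(np.mean(F,0).round(2),np.std(F,0).round(2))
u,v0=315,170;k=cv2.resize(im[v0-40:v0+40,u-50:u+50],(750,600),interpolation=cv2.INTER_CUBIC);cv2.imwrite('pics/final.png',k)
E
```

```text
[-4.96  2.6  14.97] [0.45 0.31 0.33]
```

View pics/final.png

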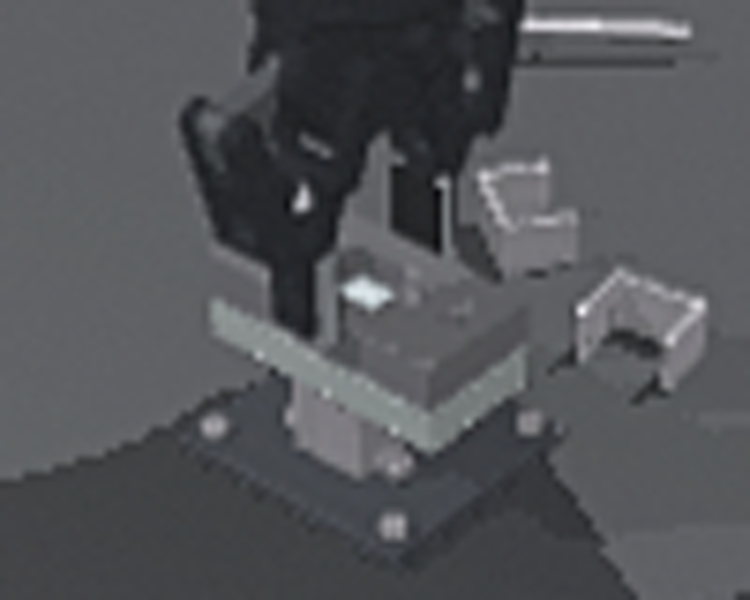

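The final crop shows the upper half at (430,330) closed face to face on the lower half, level across the stand column. Both clips, at (530,215) and (640,330), are untouched. The mean push reads 15.0 N and is steady, so I hand in.

```bash
python3 -c "
from h import *
print(job.finish_job())"
```

```text
the job is handed in; nothing more can be done
None
```

The lower half sits square on the stand, centred to within about 1 mm. The grey upper half is fully home over the dowels, still gripped and pressed with about 15 N, and the job is handed in.

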